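# Set and lock the height stop on an upturned tumbler

### The arm

A 6-joint arm with a two-finger parallel gripper is mounted at the origin on the work surface. World frame = base frame: x ahead of the robot, y to its left, z up, the work surface at z = 0. Lengths are in m, angles in rad, forces in N, time in s.
With the tool pointing down it reaches from about 0.325 to 0.775 m from the base axis. Payload 5.5 kg.
Tool frame: the origin (TCP) lies between the finger pads; the fingertips stand 11 mm ahead of it and the grasp point (between the pads) lies 8 mm behind it; z points along the fingers, y is the direction in which the jaws open and shut (so a half turn about z gives the same grasp; the last joint's range is limited). The gripper opens to 88 mm and grips with 3 to 60 N. Pads are 20 mm wide; open, the fingers measure 115 mm over their backs; the gripper's body (75 mm by 178 mm) begins 61 mm behind the grasp point.
Start: joints at [-1.231, 0.091, 1.231, -0, 1.82, -0.057], TCP at [0.232, -0.553, 0.234] pointing down, gripper open.
Joint ranges: [-2.87, 2.87], [-0.86, 2.18], [0.17, 2.46], [-1.51, 4.65], [0.06, 2.69], [-2.65, 2.65]. Speed limits (rad/s): [2.57, 2.57, 3.01, 3.14, 3.14, 3.14].

### API

Orientations are given as a 3x3 rotation matrix whose columns are the frame's x, y, z axes.
In Python, from plant import arm gives the robot as it stands. The module is installed in compiled form; this text tells all that it offers.
- The arm moves only by the tool carry_out, never from a script. Its argument "moves" is a list that holds one entry, the list of rows, each a list of 4 numbers: the shift along the world's x, y, z in cm, then the turn about the world's z in degrees. A call has 1 to 8 rows; each row shifts and turns the pose as measured when the row begins; what a row does not reach is not made up. A row lasts 1/10 s, in which the tool goes at most 50 mm and 8.59 degrees, less where a joint would pass 70% of its speed; a pose out of reach is approached as far as the arm can. A call with a gripper value outside its range is refused whole. "jaw" is the finger opening in cm, from 0 to 8.78, set as the call begins (left out, the last holds). The fingers move at their own pace and stop on an object; "grip_force" is the grip in N (left out, the last holds). Time passes only in rows, so rows that do not move let the fingers close. It gives the time, the measured TCP pose, the force and the opening at its end, in the units of the state.
- arm.observe(): the state, without advancing time (a new reading comes with each control period).
- arm.snapshot(name): name is "side" or "top"; returns the picture (480x640x3 uint8, red, green, blue); there is no depth.
- arm.calibration(name): a dict with "vfov" (degrees; the focal length in pixels is half the picture's height over the tangent of half this angle, whatever the lens; pixels are square), "cx", "cy" (the principal point, pixels), "position" and "orientation" of the camera in the world. Camera axes: x right, y down, z forward; pixel columns grow to the right and rows downward; lengths in m; the calibration is good to about 2 mm. A picture is of the moment at which its call begins. calibration takes no time and is no camera call.
- arm.finish_job(): hands the job in, once; it reports no verdict.
The state is a dict: "time_s": time; "qpos": joint angles; "dq": joint speeds; "joint_torque": joint torques, N m; "tool_pos": TCP position; "ee_rot": TCP orientation; "ft_force": force on the tool from outside, world axes, zero at the start; "torque": the same for the moment, N m; "opening": finger opening in m.
Only numpy, scipy, OpenCV 4.12 (cv2) and the standard library are available. Lean on these libraries where they do the work, as an engineer would, in place of code of your own. Each camera call takes 0.05 s, during which the arm holds its last target.

### The job

On the marking stand, gently lower the height stop by its knob until its rubber foot rests on the bottom of the upturned tumbler, firmly enough to stay in contact but never hard enough to crack the glass (no more than about 15 N). Then, with the foot still resting there, swing the clamp lever round fully to lock the stop, and let go. Do not shift the tumbler or disturb the other things.

Things in the scene. Friction and masses are not known exactly. Their poses are not given: they have to be found in the camera images.
- stand: Marking stand, fixed to the bench: steel base plate 240 x 200 x 10 mm, a grey column (40 mm wide, centre at x = 100 mm) and a grey arm (18 mm thick, top face 178 mm above the bench) reaching from it over the plate to a guide block round the stop rod. Origin under the plate, straight below the rod; z up, x from the rod to the column, y to the lever's side.
- stop: Height stop: upright steel rod, 16 mm thick, sliding vertically in the guide block, with a black round knob 30 mm across and 42 mm tall on top and a foot below. Origin at the knob's centre, z up; highest 273 mm above the bench, 75 mm of travel down from there. It slides stiffly (about 3 N down, 7 to 8 N up) and stays where it is left.
- guide (a point): Point on the rod's axis at the top of the guide block, 178 mm above the bench. Under the block, at the rod's lower end, sits the stop's foot: a round rubber pad 22 mm across, sprung (yields 1 mm per 4.5 N, up to 7 mm), on a tight brass screw. Its flat underside is 127 to 143 mm below the knob's centre, as the last user left it; the amount differs each time and is not measured.
- tumbler: Clear glass tumbler, 85 mm tall and 85 mm at its widest, standing upside down on the stand's plate under the stop, loose. Origin at the centre of its mouth (its lowest point, on the plate, 10 mm above the bench), z up; its flat 66 mm wide bottom faces up, 85 mm above the origin.
- clamp (a joint): Angle of the clamp lever in rad: 0 = fully open, lever pointing along the stand's +y; it grows anticlockwise seen from above, to the stop at 1.60, lever pointing along the stand's -x. 1.4 and more is locked. Turning it takes 3 to 10 N at its post; from about 0.8 on its cam grips the rod. It stays where it is left.
- clamp_grip (a point): Point on the axis of the lever's upright black post, 16 mm in diameter, which rises 60 mm from the lever's end (bench heights 181 to 241 mm); the point is 20 mm below the post's top. It travels on a level circle of 75 mm radius round the clamp's pivot.
- clamp_pivot (a point): Point on the vertical pivot of the clamp lever, on the top of the guide block, 28 mm from the rod towards the stand's +y and 184 mm above the bench. The cam and lever lie between 178 and 190 mm above the bench.
- spare_a: Clear tumbler, upright, 85 mm tall, 85 mm wide; a bystander. Origin at the centre of its underside.
- spare_b: Clear tumbler, upright, 85 mm tall, 85 mm wide; a bystander. Origin at the centre of its underside.
- spare_c: Clear tumbler standing upside down, 85 mm tall, 85 mm wide; a bystander. Origin at the centre of its underside.
- cup: Small grey plastic cup, 48 mm wide, 45 mm tall, fixed to the bench by the stand; a bystander. Origin at the centre of its underside.
- stone: Dressing stone, a grey block 100 x 28 x 22 mm, lying beside the stand's plate; a bystander. Origin at the centre of its underside.
- felt_wheel: Grey felt polishing wheel, lying, 90 mm across, 30 mm tall; a bystander. Origin at the centre of its underside.
- brush: Bench brush, lying on the bench; a bystander. Origin on its underside.
There are look-alikes about, which are no part of the job. What is shaped like the tumbler but green or pink is not meant.

How it is judged:
On the way, in this order (a step that is already met when the one before it is completed fails the run):
1. the stop's foot rests on the tumbler while the clamp is still open (contact force between stop and tumbler above 0.5 N and value of joint clamp below 0.7 rad), for 0.2 s.
2. the clamp lever is swung round to the locked position with the foot still on the tumbler (contact force between stop and tumbler above 0.3 N and value of joint clamp above 1.4 rad), for 0.2 s.
At the end, for the whole second after the job is handed in: The foot of the stop presses on the tumbler with more than 0.3 N, the clamp lever stands at 1.4 rad or more, and the tumbler stands at rest within 8 mm of where it was and within 0.05 rad of upright (all of step 2 and distance of tumbler from where it was at the start of the episode below 0.008 m and angle between tumbler's own z axis and vertical below 0.05 rad and linear speed of tumbler below 0.01 m/s); the robot touches nothing.
It fails at once if the stop presses on the tumbler with more than 15 N (the glass cracks) (contact force between stop and tumbler above 15 N).
It fails at once if the robot presses on the tumbler with more than 5 N (contact force between any of the fingers, the arm and tumbler above 5 N).
It fails at once if the tumbler is shifted by more than 8 mm (distance of tumbler from where it was at the start of the episode above 0.008 m).
It fails at once if another loose thing is moved by more than 20 mm (distance of any of spare_a, spare_b, spare_c, stone, felt_wheel, brush from where it was at the start of the episode above 0.02 m).
It also fails if it takes over 59 s, if anything falls off the work surface, if the arm or the gripper's body presses on something with over 40 N, if the wrist force passes 120 N, or if a joint passes its speed limit or range.

## Working session

There is one attempt and no reset: what is moved stays moved. The work goes in short steps, Python scripts to look and compute and a tool call to move; the robot and the scene stay as the last step left them, time stands still between calls to the robot, and variables do not carry over. Pictures are saved under pics/ and viewed, and the job is handed in when it is done.

Besides the shell and the picture viewer there is one more tool, called after "Emit:" by a JSON object that holds its "fn" and its "kwargs", one argument or row to a line. carry_out: Moves the arm, as the interface text tells. Its arguments: {"type":"object","properties":{"moves":{"type":"array"},"jaw":{"type":"number"},"grip_force":{"type":"number"}},"required":["moves"]}

```bash
mkdir -p pics; python3 - <<'E'
from plant import arm
import cv2
for n in ("side","top"):
    im=arm.snapshot(n); cv2.imwrite(f"pics/{n}0.png",im[:,:,::-1]); print(n,arm.calibration(n))
print(arm.observe())
E
```

```text
side {'vfov': 46.80707468647575, 'cx': 319.06951564004237, 'cy': 242.5728909787393, 'position': array([ 0.25774429, -1.08336319,  1.271709  ]), 'orientation': array([[ 0.97381922, -0.16167646,  0.15980254],
       [-0.22731232, -0.68548363,  0.69169452],
       [-0.0022887 , -0.7099105 , -0.70428818]])}
top {'vfov': 56.741977248666274, 'cx': 312.37183350369975, 'cy': 241.56581921171087, 'position': array([0.27779863, 0.02822989, 1.24151468]), 'orientation': array([[-0.01928231, -0.97910949,  0.20241738],
       [-0.99981181,  0.01931427, -0.00181751],
       [-0.00213   , -0.20241433, -0.97929766]])}
{'time_s': 0.1, 'qpos': array([-1.23070243e+00,  9.17840379e-02,  1.23177021e+00,  1.34589977e-05,
        1.81982614e+00, -5.66907553e-02]), 'dq': array([ 0.00061066, -0.00295908, -0.00288482,  0.00026165,  0.00083015,
       -0.00082093]), 'joint_torque': array([ 2.53561018e-03, -4.47854877e+01, -4.07570350e+01,  7.01092905e-02,
        2.83759291e-02, -1.32671203e-04]), 'tool_pos': array([ 0.23179412, -0.55313791,  0.23261699]), 'ee_rot': array([[ 9.22307103e-01,  3.86457328e-01, -5.84045206e-04],
       [ 3.86457752e-01, -9.22305562e-01,  1.68968249e-03],
       [ 1.14322038e-04, -1.78411496e-03, -9.99998402e-01]]), 'ft_force': array([-0.73272201, -0.65901383,  0.2231652 ]), 'torque': array([ 0.01998325,  0.02423945, -0.00089503]), 'opening': 0.08736840801737686}
```

View pics/side0.png

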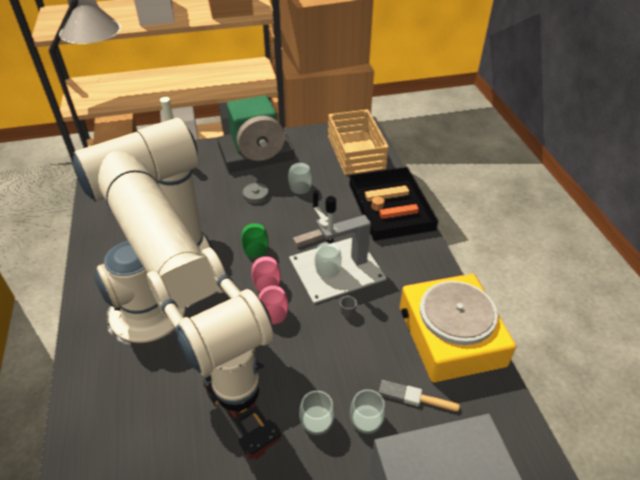

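View pics/top0.png

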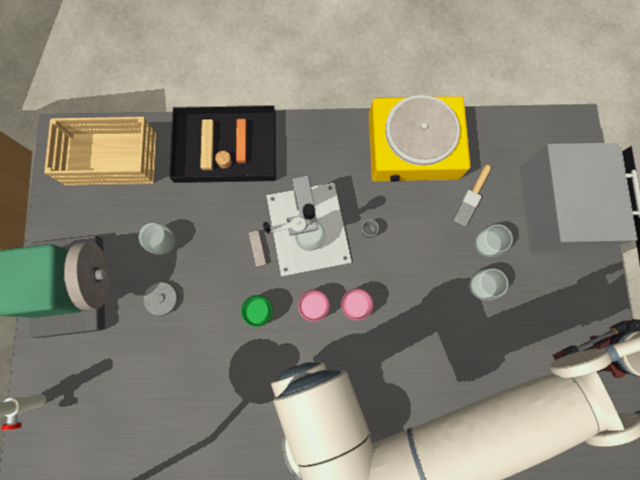

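The top view shows the stand at about (310,230): black knob (308,211), lever post (266,228), tumbler (310,237). The side view shows the knob at about (331,204) and the post at (316,198).

```bash
python3 - <<'E'
import cv2
a=cv2.imread("pics/top0.png")[160:290,230:400]; cv2.imwrite("pics/tc.png",cv2.resize(a,None,fx=4.5,fy=4.5,interpolation=cv2.INTER_CUBIC))
a=cv2.imread("pics/side0.png")[170:320,270:400]; cv2.imwrite("pics/sc.png",cv2.resize(a,None,fx=4,fy=4,interpolation=cv2.INTER_CUBIC))
E
```

```text
(no output)
```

View pics/tc.png

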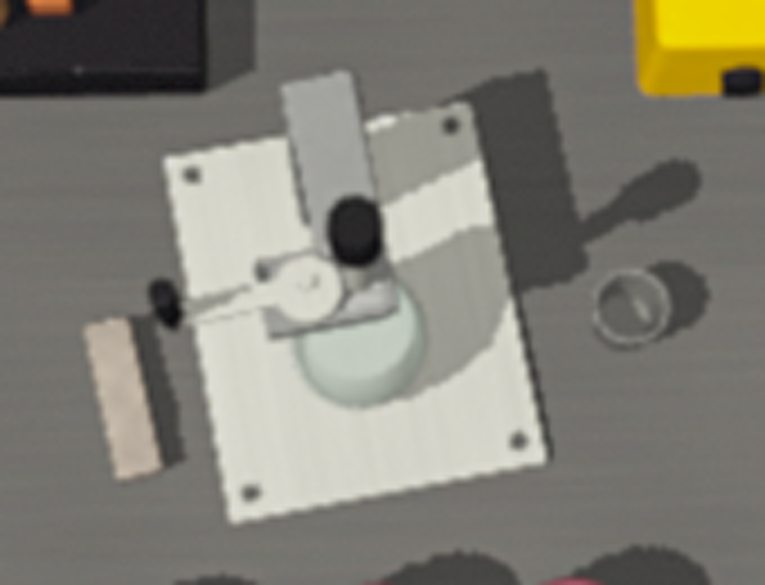

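View pics/sc.png

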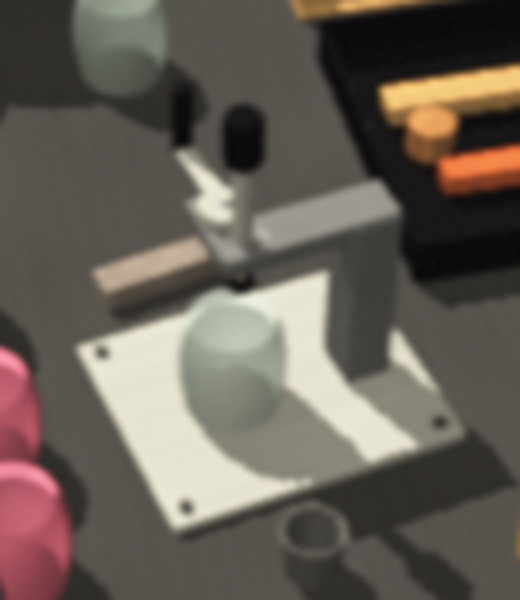

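In the crops, the knob sits on the rod over the guide, with its top at about (355,225) in the top crop. The post is at (165,303) at the lever's end, and the foot is at (240,278) in the side crop, just above the clear tumbler on the plate. The possible mix-ups are:
- **Tumbler:** top (310,237) is the one to use. The clear spares are at (157,238), (493,240) and (489,284), the green one at (257,310), and the pink ones at (314,305) and (357,304).
- **Knob:** it could be confused with the lever post at (266,228).

Next I'll measure these.

```bash
cat > h.py <<'E'
import numpy as np,cv2
from plant import arm
def cam(n):
    c=arm.calibration(n); f=240/np.tan(np.radians(c['vfov'])/2); return f,c['cx'],c['cy'],np.array(c['position']),np.array(c['orientation'])
def ray(n,u,v):
    f,cx,cy,p,R=cam(n); d=R@np.array([(u-cx)/f,(v-cy)/f,1]); return p,d/np.linalg.norm(d)
def onz(n,u,v,z):
    p,d=ray(n,u,v); return p+d*(z-p[2])/d[2]
def proj(n,X):
    f,cx,cy,p,R=cam(n); q=R.T@(np.array(X)-p); return np.array([f*q[0]/q[2]+cx,f*q[1]/q[2]+cy])
def tri(a,b):
    p,d=ray("top",*a); q,e=ray("side",*b)
    s=np.linalg.lstsq(np.c_[d,-e],q-p,rcond=None)[0]; A=p+s[0]*d;B=q+s[1]*e
    return (A+B)/2,np.linalg.norm(A-B)
def blobs(im,box,thr=45):
    x0,y0,x1,y1=box; g=im[y0:y1,x0:x1].max(2)
    n,l,s,c=cv2.connectedComponentsWithStats((g<thr).astype(np.uint8))
    return [(c[i]+[x0,y0],s[i]+np.array([x0,y0,0,0,0])) for i in range(1,n) if s[i,4]>8]
E
python3 - <<'E'
from h import *
t=cv2.imread("pics/top0.png");s=cv2.imread("pics/side0.png")
P=[onz("top",230+x/4.5,160+y/4.5,.01) for x,y in [(165,157),(470,103),(547,460),(230,522)]]
print(np.round(P,4)); P=np.array(P)
cen=P.mean(0); X=(P[0]-P[3]+P[1]-P[2])[:2]; Y=(P[0]-P[1]+P[3]-P[2])[:2]
print(cen,np.degrees(np.arctan2(X[1],X[0])),np.degrees(np.arctan2(-Y[0],Y[1])),np.linalg.norm(X)/2,np.linalg.norm(Y)/2)
for b in blobs(t,(258,195,325,240)):print("t",b)
for b in blobs(s,(305,185,345,250)):print("s",b)
E
```

```text
[[ 0.6728  0.1555  0.01  ]
 [ 0.7053 -0.0416  0.01  ]
 [ 0.4711 -0.0827  0.01  ]
 [ 0.4361  0.1149  0.01  ]]
[0.57134755 0.0365201  0.01      ] 9.840458599457127 9.698152758258983 0.23898640129819648 0.20020750376933996
t (array([308.55555556, 211.41269841]), array([304, 205,  10,  14, 126]))
t (array([266.52631579, 227.15789474]), array([264, 223,   6,  10,  38]))
s (array([315.11538462, 197.40384615]), array([311, 190,   9,  17, 104]))
s (array([330.46896552, 204.35862069]), array([326, 197,  10,  16, 145]))
s (array([329.91666667, 240.33333333]), array([327, 239,   6,   3,  12]))
```

```bash
python3 - <<'E'
from h import *
K,e=tri((308.56,211.41),(330.47,204.36));print("knob",K,e)
C,e=tri((266.53,227.16),(315.12,197.40));print("post",C,e)
print("knob@273 top",onz("top",308.56,211.41,.273),"side",onz("side",330.47,204.36,.273))
print("post@.211",onz("top",266.53,227.16,.211),onz("side",315.12,197.4,.211))
a=np.radians(9.8)
x=np.array([np.cos(a),np.sin(a)]);y=np.array([-x[1],x[0]])
for k in [K]:
  piv=k[:2]+.028*y; print("pred piv",piv,"post",piv+.075*y, "lock", piv-.075*x)
# foot bottom in side
print("tumbler top center guess", proj("side",[K[0],K[1],.095]),"foot bottom blob at 329.9,240.3")
for d in (.127,.135,.143): print(d,proj("side",[K[0],K[1],K[2]-d]))
E
```

```text
knob [0.54776761 0.03368102 0.27448203] 0.0010269322681661346
post [0.5265722  0.13388579 0.22113718] 0.0019574976875013474
knob@273 top [0.54764754 0.03369425 0.273     ] side [0.54873417 0.03549003 0.273     ]
post@.211 [0.52802658 0.13492421 0.211     ] [0.53018625 0.14588725 0.211     ]
pred piv [0.54300174 0.06127244] post [0.53023603 0.13517803] lock [0.46909615 0.04850672]
tumbler top center guess [329.57107847 250.22981101] foot bottom blob at 329.9,240.3
0.127 [329.77070734 237.57954703]
0.135 [329.73968752 239.54523962]
0.143 [329.70888319 241.49727626]
```

The rod is at about (0.548, 0.034) with the stand yawed 9.8°. The post is at (0.530, 0.135), which fits the model. The plan is to push the knob down with closed fingertips, then grip the post and swing it round.

Emit:
{"fn": "carry_out", "kwargs": {
  "moves": [
    [[0, 0, 4, 0], [0, 0, 4, 0], [2, 3.7, 2, -8], [2.3, 4.3, 0, -8], [2.3, 4.3, 0, -8], [2.3, 4.3, 0, -8], [2.3, 4.3, 0, -8], [2.3, 4.3, 0, -8]]
  ],
  "jaw": 0,
  "grip_force": 20
}}

```text
time_s: 0.9
tool_pos: [0.3608, -0.3063, 0.3253]
ee_rot: [[0.902, -0.431, 0.009], [-0.431, -0.902, 0.017], [0.0, -0.019, -1.0]]
ft_force: [0.1, -0.4, 0.2]
opening: 0.0271
```

Emit:
{"fn": "carry_out", "kwargs": {
  "moves": [
    [[2.3, 4.3, 0, -8], [2.3, 4.3, 0, -2], [2.3, 4.3, 0, 0], [2.3, 4.3, 0, 0], [2.3, 4.3, 0, 0], [2.3, 4.3, 0, 0], [2.3, 4.3, 0, 0], [0, 0, 0, 0]]
  ]
}}

```text
time_s: 1.7
tool_pos: [0.5215, 0.004, 0.3214]
ee_rot: [[0.82, -0.573, 0.007], [-0.573, -0.82, 0.018], [-0.004, -0.019, -1.0]]
ft_force: [-0.5, -0.1, -0.1]
opening: 0.0006
```

Emit:
{"fn": "carry_out", "kwargs": {
  "moves": [
    [[1.4, 1.5, 0.4, 0], [1.2, 1.4, 0.4, 0], [0, 0, 0, 0], [0, 0, 0, 0]]
  ]
}}

```text
time_s: 2.1
tool_pos: [0.5477, 0.0345, 0.3273]
ee_rot: [[0.821, -0.57, 0.002], [-0.57, -0.821, 0.016], [-0.007, -0.015, -1.0]]
ft_force: [-0.5, 0.1, -0.5]
opening: 0.0002
```

```bash
python3 - <<'E'
from h import *
o=arm.observe();print(o['tool_pos'],o['ft_force'],o['qpos'])
a=arm.snapshot("top")[:,:,::-1][160:290,230:400]; a=cv2.resize(a,None,fx=3,fy=3,interpolation=cv2.INTER_CUBIC)
b=arm.snapshot("side")[:,:,::-1][150:280,270:400]; b=cv2.resize(b,None,fx=3,fy=3,interpolation=cv2.INTER_CUBIC)
a=a[:390,:400];b=b[:390,:390]
cv2.imwrite("pics/c1.png",np.hstack([a,b]))
E
```

```text
[0.54770043 0.03453068 0.32725778] [-0.48402522  0.0805236  -0.47177905] [-0.00916177 -0.00991314  1.16704148  0.01788899  1.98230172  2.17567889]
```

View pics/c1.png

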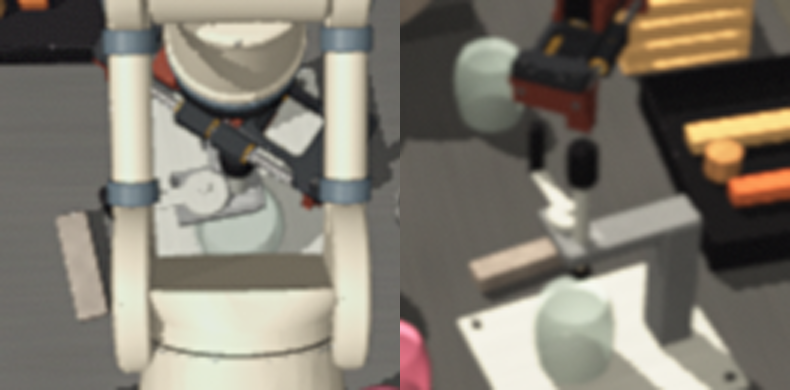

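The closed fingertips are right above the knob: side crop, tips at (580,125) and knob top at (582,145). Now I'll lower to contact.

Emit:
{"fn": "carry_out", "kwargs": {
  "moves": [
    [[0, 0, -1, 0], [0, 0, -0.7, 0], [0, 0, -0.4, 0], [0, 0, -0.4, 0], [0, 0, -0.4, 0], [0, 0, -0.4, 0]]
  ]
}}

```text
time_s: 2.8
tool_pos: [0.5466, 0.032, 0.2933]
ee_rot: [[0.819, -0.574, 0.006], [-0.574, -0.819, 0.017], [-0.005, -0.017, -1.0]]
ft_force: [-0.7, 0.8, 2.5]
opening: 0.0003
```

Emit:
{"fn": "carry_out", "kwargs": {
  "moves": [
    [[0.05, 0.1, -0.4, 0], [0, 0.05, -0.4, 0], [0, 0, -0.4, 0], [0, 0, -0.3, 0]]
  ]
}}

```text
time_s: 3.2
tool_pos: [0.547, 0.0327, 0.2775]
ee_rot: [[0.819, -0.574, 0.007], [-0.574, -0.818, 0.015], [-0.003, -0.016, -1.0]]
ft_force: [0.4, -0.9, 1.1]
opening: 0.0005
```

Emit:
{"fn": "carry_out", "kwargs": {
  "moves": [
    [[0, 0, -0.1, 0], [0, 0, -0.1, 0], [0, 0, -0.1, 0], [0, 0, -0.1, 0]]
  ]
}}

```text
time_s: 3.6
tool_pos: [0.547, 0.0328, 0.2729]
ee_rot: [[0.819, -0.574, 0.006], [-0.574, -0.818, 0.015], [-0.003, -0.016, -1.0]]
ft_force: [0.3, -0.2, 2.2]
opening: 0.0004
```

Emit:
{"fn": "carry_out", "kwargs": {
  "moves": [
    [[0, 0, -0.1, 0], [0, 0, -0.1, 0]]
  ]
}}

```text
time_s: 3.8
tool_pos: [0.547, 0.0328, 0.2709]
ee_rot: [[0.819, -0.574, 0.006], [-0.574, -0.818, 0.015], [-0.003, -0.016, -1.0]]
ft_force: [0.6, -0.2, 1.9]
opening: 0.0004
```

Emit:
{"fn": "carry_out", "kwargs": {
  "moves": [
    [[0, 0, -0.1, 0], [0, 0, -0.1, 0]]
  ]
}}

```text
time_s: 4.0
tool_pos: [0.547, 0.0328, 0.2689]
ee_rot: [[0.819, -0.574, 0.007], [-0.574, -0.818, 0.015], [-0.003, -0.016, -1.0]]
ft_force: [-1.2, -0.3, 4.7]
opening: 0.0005
```

Emit:
{"fn": "carry_out", "kwargs": {
  "moves": [
    [[0, 0, -0.05, 0]]
  ]
}}

```text
time_s: 4.1
tool_pos: [0.547, 0.0328, 0.2687]
ee_rot: [[0.819, -0.574, 0.007], [-0.574, -0.818, 0.015], [-0.003, -0.016, -1.0]]
ft_force: [-1.4, -0.5, 4.7]
opening: 0.0006
```

Emit:
{"fn": "carry_out", "kwargs": {
  "moves": [
    [[0, 0, -0.05, 0]]
  ]
}}

```text
time_s: 4.2
tool_pos: [0.547, 0.0327, 0.2686]
ee_rot: [[0.819, -0.574, 0.008], [-0.574, -0.818, 0.015], [-0.002, -0.017, -1.0]]
ft_force: [-1.1, -3.1, 5.3]
opening: 0.0002
```

Emit:
{"fn": "carry_out", "kwargs": {
  "moves": [
    [[0, 0, -0.05, 0]]
  ]
}}

```text
time_s: 4.3
tool_pos: [0.547, 0.0327, 0.2686]
ee_rot: [[0.819, -0.574, 0.008], [-0.574, -0.818, 0.015], [-0.002, -0.017, -1.0]]
ft_force: [-1.0, -0.1, 4.2]
opening: 0.0002
```

Emit:
{"fn": "carry_out", "kwargs": {
  "moves": [
    [[0, 0, -0.1, 0]]
  ]
}}

```text
time_s: 4.4
tool_pos: [0.547, 0.0327, 0.2682]
ee_rot: [[0.819, -0.574, 0.009], [-0.574, -0.818, 0.015], [-0.001, -0.017, -1.0]]
ft_force: [-1.2, -0.5, 7.5]
opening: 0.0004
```

Emit:
{"fn": "carry_out", "kwargs": {
  "moves": [
    [[0, 0, 0, 0]]
  ]
}}

```text
time_s: 4.5
tool_pos: [0.547, 0.0328, 0.2682]
ee_rot: [[0.819, -0.574, 0.009], [-0.574, -0.818, 0.015], [-0.001, -0.017, -1.0]]
ft_force: [-0.5, -0.6, 2.2]
opening: 0.0007
```

```bash
python3 - <<'E'
from h import *
F=[]
for i in range(3):
    b0=arm.snapshot("side")[:,:,::-1];o=arm.observe();F.append(o['ft_force'])
print(np.round(F,2),o['tool_pos'])
cv2.imwrite("pics/side2.png",b0)
cv2.imwrite("pics/c2.png",cv2.resize(b0[180:300,290:390],None,fx=5,fy=5,interpolation=cv2.INTER_CUBIC))
E
```

```text
[[-0.78 -1.33  4.43]
 [-0.95 -0.9   3.93]
 [-1.    0.09  3.16]] [0.54696362 0.03275952 0.26822328]
```

View pics/c2.png

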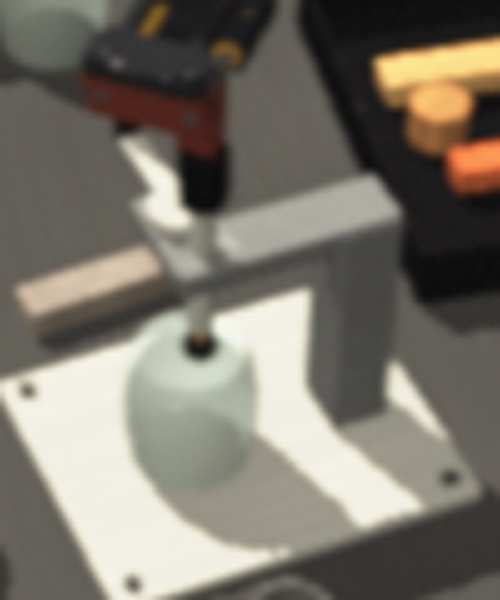

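The foot, at crop (202,345), sits on the tumbler's bottom, and the force rose at about the pad's spring rate. I'll lift off and go to the post.

Emit:
{"fn": "carry_out", "kwargs": {
  "moves": [
    [[0, 0, 1, 0], [0, 0, 2, 0], [-0.4, 2.4, 1, 0], [-0.4, 2.6, 0, 0], [-0.5, 2.6, 0, 0], [-0.4, 2.2, 0, 0], [0, 0, 0, 0], [0, 0, 0, 0]]
  ]
}}

```text
time_s: 5.45
tool_pos: [0.5293, 0.1344, 0.3077]
ee_rot: [[0.818, -0.575, 0.002], [-0.575, -0.818, 0.017], [-0.008, -0.015, -1.0]]
ft_force: [0.0, -0.0, 0.2]
opening: 0.0008
```

Emit:
{"fn": "carry_out", "kwargs": {
  "moves": [
    [[0, 0, 0, 0], [0, 0, 0, 0], [0, 0, 0, 0], [0, 0, 0, 0]]
  ],
  "jaw": 4.6
}}

```text
time_s: 5.85
tool_pos: [0.5299, 0.1316, 0.3072]
ee_rot: [[0.816, -0.577, 0.001], [-0.577, -0.816, 0.016], [-0.008, -0.014, -1.0]]
ft_force: [0.6, 0.0, -0.7]
opening: 0.0293
```

```bash
python3 - <<'E'
from h import *
o=arm.observe();print(o['tool_pos'],o['ft_force'],o['qpos'],o['opening'])
b0=arm.snapshot("side")[:,:,::-1]; t=arm.snapshot("top")[:,:,::-1]
cv2.imwrite("pics/side3.png",b0)
b=cv2.resize(b0[170:290,290:390],None,fx=4,fy=4,interpolation=cv2.INTER_CUBIC)
a=cv2.resize(t[170:290,240:340],None,fx=4,fy=4,interpolation=cv2.INTER_CUBIC)
cv2.imwrite("pics/c3.png",np.hstack([a,b]))
for x in blobs(b0,(322,198,345,260)):print(x)
print(proj("side",[.5478,.0337,.236]))
E
```

```text
[0.52994528 0.13164597 0.30723966] [ 0.62739471  0.03723649 -0.73444778] [ 0.17155674 -0.03093318  1.2239877   0.01664682  1.94465065  2.36396659] 0.02925995502406804
(array([330.325     , 213.76666667]), array([326, 207,   9,  15, 120]))
[330.13862044 214.86862815]
```

View pics/c3.png

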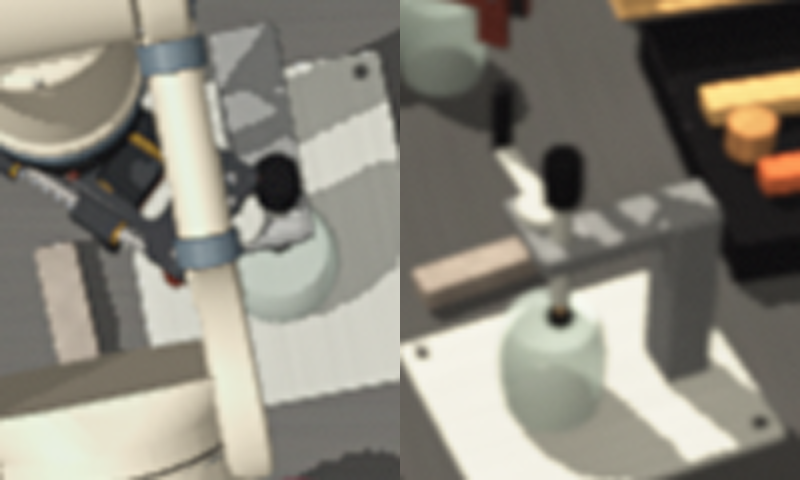

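The knob stayed down after release: side view, knob at (330,214), foot on the glass. The fingers are over the post, so I'll go down around it.

Emit:
{"fn": "carry_out", "kwargs": {
  "moves": [
    [[-0.1, 0.35, 0, 0], [0, 0, 0, 0], [0, 0, -2, 0], [0, 0, -2, 0], [0, 0, -1, 0], [0, 0.1, 0, 0]]
  ]
}}

```text
time_s: 6.55
tool_pos: [0.5289, 0.1367, 0.2569]
ee_rot: [[0.817, -0.577, 0.004], [-0.577, -0.817, 0.016], [-0.007, -0.015, -1.0]]
ft_force: [0.5, -0.7, -0.1]
opening: 0.0461
```

```bash
python3 - <<'E'
from h import *
o=arm.observe();print(o['tool_pos'],o['ft_force'],o['opening'])
b0=arm.snapshot("side")[:,:,::-1]
cv2.imwrite("pics/c4.png",cv2.resize(b0[140:260,280:380],None,fx=5,fy=5,interpolation=cv2.INTER_CUBIC))
print(proj("side",o['tool_pos']),proj("side",o['tool_pos']-[0,0,.011]))
E
```

```text
[0.52889546 0.13673304 0.25690338] [ 0.49069606 -0.65789753 -0.10486249] 0.04612706619523812
[315.2729892  187.26846729] [315.29993325 190.22465504]
```

View pics/c4.png

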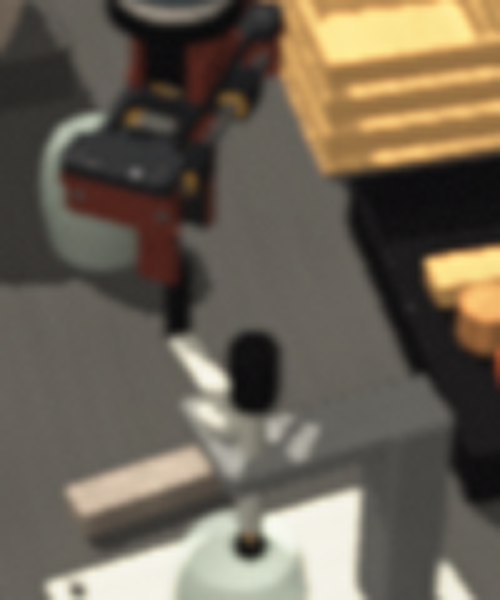

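One finger is in front of the post (crop (160,260), post (178,300)) and the other is behind it, so the jaws straddle it. I'll descend and grip.

Emit:
{"fn": "carry_out", "kwargs": {
  "moves": [
    [[0, 0, -1.5, 0], [0, 0, -1.5, 0], [0, 0, -1, 0], [0, 0, -0.3, 0], [0, 0, 0, 0]]
  ]
}}

```text
time_s: 7.1
tool_pos: [0.53, 0.1374, 0.2167]
ee_rot: [[0.817, -0.577, 0.01], [-0.577, -0.817, 0.018], [-0.002, -0.02, -1.0]]
ft_force: [-0.3, -0.6, 0.7]
opening: 0.046
```

Emit:
{"fn": "carry_out", "kwargs": {
  "moves": [
    [[0, 0, 0, 0], [0, 0, 0, 0], [0, 0, 0, 0], [0, 0, 0, 0]]
  ],
  "jaw": 0,
  "grip_force": 15
}}

```text
time_s: 7.5
tool_pos: [0.5304, 0.1363, 0.2184]
ee_rot: [[0.816, -0.577, 0.012], [-0.578, -0.816, 0.016], [0.001, -0.02, -1.0]]
ft_force: [-1.4, -7.1, -0.7]
opening: 0.0174
```

```bash
cat > arc.py <<'E'
from h import *
import sys
def arc(p,d,n,piv=np.array([.543,.0613])):
    r=p[:2]-piv; a=np.arctan2(r[1],r[0]); print("R",np.hypot(*r),"theta",a-np.radians(99.8))
    P=[p[:2]]+[piv+.0755*np.array([np.cos(a+np.radians(d)*k/n),np.sin(a+np.radians(d)*k/n)]) for k in range(1,n+1)]
    print(np.round(np.diff(P,axis=0)*100,2).tolist())
o=arm.observe();print(o['tool_pos'],o['ft_force'],o['opening']);arc(o['tool_pos'],float(sys.argv[1]),int(sys.argv[2]))
E
python3 arc.py 24 6
```

```text
[0.53041276 0.13634241 0.21838662] [-1.42603536 -7.12312463 -0.74867168] 0.017378914245094825
R 0.07609074938799673 theta -0.004854267375791421
[[-0.51, -0.16], [-0.51, -0.14], [-0.5, -0.18], [-0.48, -0.21], [-0.47, -0.24], [-0.45, -0.28]]
```

Emit:
{"fn": "carry_out", "kwargs": {
  "moves": [
    [[-0.5, -0.1, 0, 0], [-0.5, -0.15, 0, 0], [-0.5, -0.2, 0, 0], [-0.5, -0.2, 0, 0], [-0.45, -0.25, 0, 0], [-0.45, -0.3, 0, 0]]
  ]
}}

```text
time_s: 8.1
tool_pos: [0.5001, 0.1267, 0.2185]
ee_rot: [[0.819, -0.574, 0.014], [-0.574, -0.818, 0.021], [-0.001, -0.026, -1.0]]
ft_force: [1.1, 5.6, -1.8]
opening: 0.016
```

```bash
python3 arc.py 28 7
```

```text
[0.50009051 0.12665597 0.2184615 ] [ 1.09832116  5.64550917 -1.7750699 ] 0.015961631666731244
R 0.0781832905008045 theta 0.40992413152325513
[[-0.28, -0.53], [-0.41, -0.33], [-0.38, -0.36], [-0.36, -0.39], [-0.33, -0.41], [-0.3, -0.43], [-0.27, -0.45]]
```

Emit:
{"fn": "carry_out", "kwargs": {
  "moves": [
    [[-0.4, -0.4, 0, 0], [-0.4, -0.35, 0, 0], [-0.4, -0.35, 0, 0], [-0.35, -0.4, 0, 0], [-0.35, -0.4, 0, 0], [-0.3, -0.45, 0, 0], [-0.25, -0.45, 0, 0]]
  ]
}}

```text
time_s: 8.8
tool_pos: [0.471, 0.0989, 0.2186]
ee_rot: [[0.821, -0.571, 0.011], [-0.571, -0.821, 0.025], [-0.005, -0.027, -1.0]]
ft_force: [-0.7, 5.0, -0.1]
opening: 0.0156
```

```bash
python3 arc.py 28 7
```

```text
[0.47100743 0.0988799  0.21862802] [-0.71288191  4.98029349 -0.10767878] 0.01562942828812184
R 0.08121070554731782 theta 0.9186641384380461
[[0.28, -0.74], [-0.19, -0.49], [-0.16, -0.5], [-0.12, -0.51], [-0.09, -0.52], [-0.05, -0.52], [-0.01, -0.53]]
```

```bash
python3 - <<'E'
from h import *
b0=arm.snapshot("side")[:,:,::-1]; t=arm.snapshot("top")[:,:,::-1]
b=cv2.resize(b0[160:290,280:380],None,fx=4,fy=4,interpolation=cv2.INTER_CUBIC)
a=cv2.resize(t[160:290,240:340],None,fx=4,fy=4,interpolation=cv2.INTER_CUBIC)
cv2.imwrite("pics/c5.png",np.hstack([a,b]))
for x in blobs(b0,(322,198,345,260)):print(x)
o=arm.observe();print(o['tool_pos'],o['ft_force'],o['qpos'])
E
sed -i 's/\[.543,.0613\]/[.538,.061]/' arc.py; python3 arc.py 42 10
```

```text
(array([330.16129032, 214.04032258]), array([326, 207,  10,  15, 124]))
[0.47060896 0.09835938 0.21860416] [-3.64579615  3.03460412  1.58716276] [ 0.11898678 -0.24662664  1.57800644  0.02365865  1.79722127  2.30400173]
[0.47060896 0.09835938 0.21860416] [-3.64579615  3.03460412  1.58716276] 0.01628371675730653
R 0.0770537169685218 theta 0.8935640735196433
[[-0.11, -0.57], [-0.21, -0.51], [-0.18, -0.52], [-0.14, -0.54], [-0.1, -0.54], [-0.06, -0.55], [-0.02, -0.55], [0.02, -0.55], [0.06, -0.55], [0.1, -0.54]]
```

View pics/c5.png

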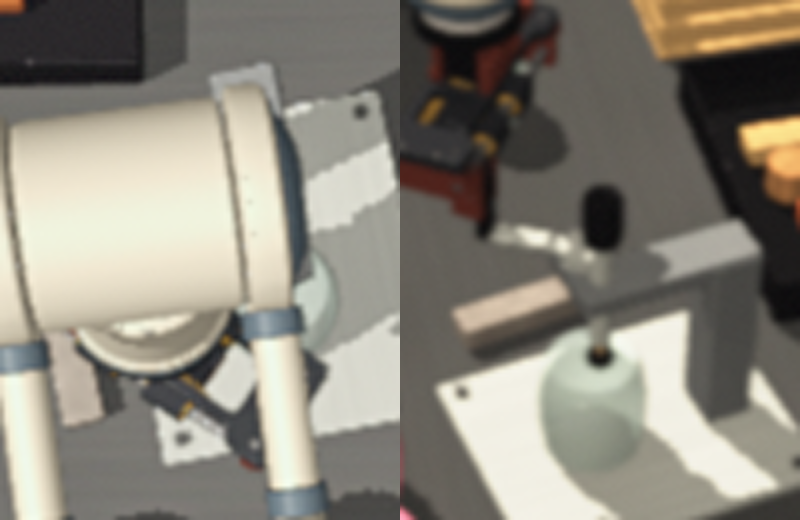

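The lever has turned about half way with the post still held (side crop, post (483,222)). The knob and foot haven't moved. I'll continue.

Emit:
{"fn": "carry_out", "kwargs": {
  "moves": [
    [[-0.2, -0.55, 0, 0], [-0.2, -0.5, 0, 0], [-0.15, -0.5, 0, 0], [-0.1, -0.55, 0, 0], [-0.1, -0.55, 0, 0]]
  ]
}}

```text
time_s: 9.4
tool_pos: [0.4624, 0.0735, 0.2189]
ee_rot: [[0.822, -0.569, 0.009], [-0.569, -0.822, 0.03], [-0.009, -0.03, -1.0]]
ft_force: [0.3, 6.1, -1.3]
opening: 0.0159
```

```bash
python3 arc.py 22 5
```

```text
[0.46243237 0.07349623 0.21894576] [ 0.2994933   6.06697624 -1.32963459] 0.015877481733871858
R 0.07659387689067956 theta 1.2358722668837028
[[0.04, -0.59], [-0.03, -0.58], [0.02, -0.58], [0.06, -0.58], [0.1, -0.57]]
```

Emit:
{"fn": "carry_out", "kwargs": {
  "moves": [
    [[0, -0.6, 0, 0], [0, -0.6, 0, 0], [0, -0.6, 0, 0], [0.05, -0.6, 0, 0], [0.1, -0.6, 0, 0]]
  ]
}}

```text
time_s: 9.9
tool_pos: [0.4628, 0.0504, 0.2192]
ee_rot: [[0.828, -0.561, 0.006], [-0.561, -0.827, 0.048], [-0.022, -0.043, -0.999]]
ft_force: [1.2, 34.7, -0.5]
opening: 0.0161
```

```bash
python3 arc.py 10 2
```

```text
[0.46275761 0.05040808 0.21915415] [ 1.17435288 34.66674088 -0.45297169] 0.01610872522273
R 0.07598425204947167 theta -4.743579602262836
[[0.17, -0.64], [0.18, -0.63]]
```

A force of 35 N in y shows the end stop is reached (theta about 1.54 to 1.6). I'll relax and let go.

Emit:
{"fn": "carry_out", "kwargs": {
  "moves": [
    [[0, 0, 0, 0], [0, 0, 0, 0]]
  ]
}}

```text
time_s: 10.1
tool_pos: [0.4631, 0.0512, 0.2193]
ee_rot: [[0.828, -0.56, 0.007], [-0.56, -0.827, 0.049], [-0.022, -0.045, -0.999]]
ft_force: [0.6, 0.8, -0.9]
opening: 0.016
```

Emit:
{"fn": "carry_out", "kwargs": {
  "moves": [
    [[0, 0, 0, 0], [0, 0, 0, 0], [0, 0, 0, 0], [0, 0, 0, 0]]
  ],
  "jaw": 4.6
}}

```text
time_s: 10.5
tool_pos: [0.4634, 0.0488, 0.2197]
ee_rot: [[0.826, -0.563, 0.008], [-0.563, -0.825, 0.045], [-0.019, -0.042, -0.999]]
ft_force: [0.0, -0.6, 0.2]
opening: 0.0442
```

Emit:
{"fn": "carry_out", "kwargs": {
  "moves": [
    [[0, 0, 1, 0], [0, 0, 2, 0], [0, 0, 3, 0], [0, 0, 4, 0], [0, 0, 3, 0], [0, -4, 0, 0], [0, -4, 0, 0], [0, -4, 0, 0]]
  ]
}}

```text
time_s: 11.3
tool_pos: [0.4617, -0.0713, 0.3608]
ee_rot: [[0.831, -0.556, 0.012], [-0.556, -0.83, 0.043], [-0.014, -0.043, -0.999]]
ft_force: [0.5, 0.4, 0.6]
opening: 0.046
```

Emit:
{"fn": "carry_out", "kwargs": {
  "moves": [
    [[0, -5, 0, 0], [0, -5, 0, 0], [0, -5, 0, 0], [0, -5, 0, 0], [0, 0, 0, 0], [0, 0, 0, 0]]
  ]
}}

```text
time_s: 11.9
tool_pos: [0.459, -0.2783, 0.3646]
ee_rot: [[0.828, -0.561, 0.016], [-0.561, -0.827, 0.04], [-0.009, -0.042, -0.999]]
ft_force: [-0.2, 0.6, 0.1]
opening: 0.046
```

```bash
python3 - <<'E'
from h import *
b0=arm.snapshot("side")[:,:,::-1]; t=arm.snapshot("top")[:,:,::-1]
cv2.imwrite("pics/side6.png",b0);cv2.imwrite("pics/top6.png",t)
b=cv2.resize(b0[170:290,290:390],None,fx=4,fy=4,interpolation=cv2.INTER_CUBIC)
a=cv2.resize(t[170:290,250:350],None,fx=4,fy=4,interpolation=cv2.INTER_CUBIC)
cv2.imwrite("pics/c6.png",np.hstack([a,b]))
for x in blobs(b0,(310,190,345,260)):print(x)
for x in blobs(t,(258,195,330,270)):print("t",x)
for n in (.20,.211,.22): print(proj("side",[.4675,.048,n]),proj("top",[.4675,.048,n]))
o=arm.observe();print(o['time_s'],o['tool_pos'],o['ft_force'])
E
```

```text
(array([326.76353276, 237.06837607]), array([310, 214,  35,  46, 702]))
t (array([308.888, 215.432]), array([304, 209,  11,  14, 125]))
t (array([304.23333333, 250.33333333]), array([302, 247,   5,   8,  30]))
[301.2587171  225.40800896] [303.46706815 252.25738327]
[301.16151194 222.55270878] [303.36555728 251.42273684]
[301.08126084 220.19541658] [303.28093688 250.72696791]
12.0 [ 0.45924942 -0.27704754  0.36443924] [ 0.12542673  0.78201809 -0.13850289]
```

View pics/c6.png

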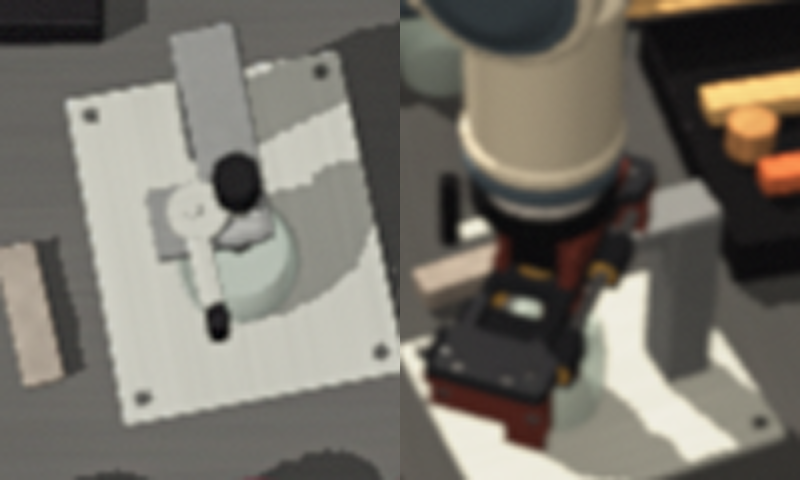

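Emit:
{"fn": "carry_out", "kwargs": {
  "moves": [
    [[-3, -4, 0, 0], [-3, -4, 0, 0], [-3, -4, 0, 0], [-3, -4, 0, 0], [-3, -4, 0, 0], [-2, -4, 0, 0], [0, 0, 0, 0], [0, 0, 0, 0]]
  ]
}}

```text
time_s: 12.8
tool_pos: [0.29, -0.5111, 0.3697]
ee_rot: [[0.843, -0.538, 0.021], [-0.539, -0.842, 0.036], [-0.002, -0.042, -0.999]]
ft_force: [0.7, 0.4, 0.2]
opening: 0.0462
```

```bash
python3 - <<'E'
from h import *
b0=arm.snapshot("side")[:,:,::-1]; t=arm.snapshot("top")[:,:,::-1]
cv2.imwrite("pics/side7.png",b0);cv2.imwrite("pics/top7.png",t)
b=cv2.resize(b0[170:290,290:390],None,fx=4,fy=4,interpolation=cv2.INTER_CUBIC)
a=cv2.resize(t[170:290,250:350],None,fx=4,fy=4,interpolation=cv2.INTER_CUBIC)
cv2.imwrite("pics/c7.png",np.hstack([a,b]))
for x in blobs(b0,(300,190,345,260)):print(x)
T=[x for x in blobs(t,(285,195,330,270)) if x[1][4]>20]
for x in T:print("t",x)
for z in (.211,.221):
  p=onz("top",*T[1][0],z); print(z,p)
  for piv in ([.543,.0613],[.538,.061]):
    r=p[:2]-piv; print(np.hypot(*r),(np.arctan2(r[1],r[0])-np.radians(99.8))%(2*np.pi))
# bystanders change
d=cv2.absdiff(t,cv2.imread("pics/top0.png")).max(2); print([int((d[y0:y1,x0:x1]>40).sum()) for x0,y0,x1,y1 in [(135,215,180,260),(470,220,515,260),(470,265,515,302),(245,228,268,268),(140,278,180,318),(450,160,492,228)]])
o=arm.observe();print(o['time_s'],o['tool_pos'],o['ft_force'],o['dq'].round(3))
E
```

```text
(array([330.48091603, 213.93129771]), array([326, 207,  10,  15, 131]))
(array([301.84, 221.76]), array([300, 214,   5,  17,  75]))
t (array([308.888, 215.432]), array([304, 209,  11,  14, 125]))
t (array([304.23333333, 250.33333333]), array([302, 247,   5,   8,  30]))
0.211 [0.47007098 0.04591414 0.211     ]
0.07453432822346076 1.607675406887294
0.06958400967876066 1.6182900230501271
0.221 [0.46820519 0.04574254 0.221     ]
0.07639566550648846 1.6048318072518537
0.07144302043092744 1.614972969539897
[0, 0, 12, 13, 0, 0]
12.9 [ 0.2905333  -0.51057572  0.36952109] [ 0.88731216  0.5321785  -0.24872744] [ 0.011 -0.01   0.002 -0.     0.    -0.001]
```

View pics/c7.png

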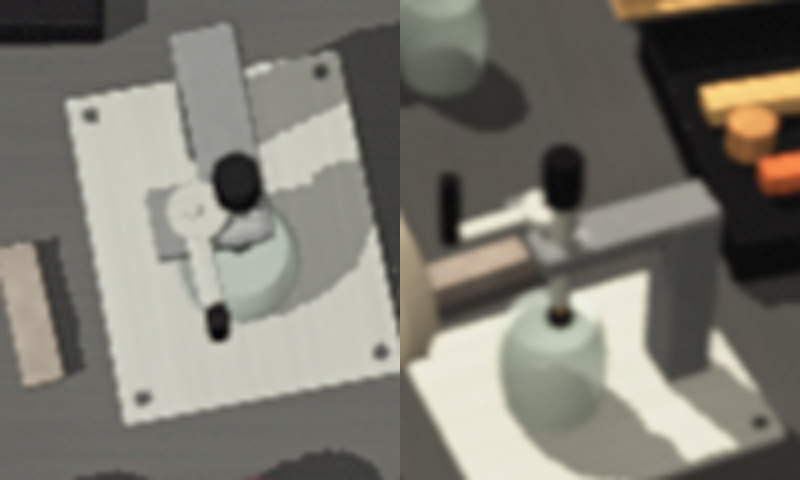

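The post, at top (304,250), measures a lever angle of about 1.60. The knob is still at side (330,214), the same as after lowering. The foot is on the glass, the tumbler and bystanders haven't moved, and the arm is clear. I'll hand it in.

```bash
python3 -c "
from plant import arm
print(arm.finish_job())"
```

```text
the job is handed in; nothing more can be done
None
```

I lowered the stop by pushing its knob down with closed fingertips until the foot rested on the tumbler. I then gripped the lever's post, swung it round to its end stop, let go and backed away. The job was handed in after about 13 s; no verdict is reported.

- **Foot on the tumbler:** Sliding took about 2 N, then the push rose to 7.5 N over the last millimetre, at about the pad's spring rate. That puts an estimated 4–5 N on the glass. I worked this out from the wrist readings, which have about 1 N of noise. I didn't measure the contact again after locking.
- **Knob height:** In the side view the knob was at the same place after release and after locking, (330,214), and the foot looked seated on the glass.
- **Lever:** The end stop showed as a 35 N push at the wrist. The last top picture gives about 1.60 rad.
- **Other things:** The tumbler looked unmoved in the crops. A before/after picture comparison showed no change worth noting at the three spare tumblers, the stone, the felt wheel or the brush. The gripper was clear of everything at hand-in.
- **One disagreement:** While swinging the lever, the arm's path put the pivot about 5 mm closer to the robot than the cameras did. It made no difference, and both pivot positions give a lever angle of about 1.6 rad.

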